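# Lock the printing screen into its registration board

## Task

Slide the small printing screen along the board, without lifting it off, between the converging guides until it is fully home against the steel bracket, so that the hole in its tongue lines up with the holes in the bracket's two lugs. Then take the locking pin out of its wooden rest and put it down through lugs and tongue until its collar sits on the upper lug, and let go. Leave the ink jar, the tape roll and the squeegee where they are.

Things in the scene. Friction and masses are not known exactly. Their poses are not given: they have to be found in the camera images.
- jig: Registration board fixed to the table: plywood, x -200 to +65 mm, y +-135 mm, top at z = 12 mm, with two white plastic guides and a steel bracket. Origin at table height under the middle of the screen's home place (screen and jig origins then coincide in x, y); x along the board towards the bracket (the way the screen is pushed), z up.
- guide_mouth (a point): Middle of the guides' open mouth, on the board's top, 67 mm behind the jig's origin; axes as the jig. The two slick guides, 16 mm thick, stand 24 mm above the board (to z = 36 mm). Their inner faces converge at 30 degrees each side from 217 mm apart here to 123 mm apart at jig x = 15 mm, then run parallel to x = 65 mm.
- lug_hole (a point): Centre of the bracket's vertical 12 mm hole at the top face of the upper lug (z = 43 mm, jig x = 90); axes as the jig. The bracket is 60 mm wide, jig x 65 to 127: lower lug to z = 16, open slot, upper lug z 35 to 43, back wall from x = 115. The hole goes through both lugs to the table. The lugs' front faces (x = 65) stop the screen.
- screen_center (a point): Centre, half-way up, of the loose printing screen lying on the board: wooden frame 130 mm (x) x 120 mm (y) x 30 mm high, front corners rounded, four rails 24 mm wide, 82 x 72 mm open inside, a solid mesh closing the bottom (its top 2.5 mm above the underside); about 0.3 kg, slides with friction. x points to the front rail and its tongue, z up. Home: front rail touching both lugs.
- near_rail (a point): Middle of the screen's near rail, half-way up, 53 mm behind the screen's centre; the rail is 24 mm wide along the screen's x and can be pinched across x from above or pushed from behind. Axes as the screen's.
- tongue_hole (a point): Centre of the 14 mm vertical hole in the screen's aluminium tongue, 90 mm ahead of the screen's centre; axes as the screen's. The tongue, 40 mm wide and 6 mm thick (10 to 16 mm above the frame's underside), sticks out 45 mm from the middle of the front rail and enters the slot between the lugs.
- pin_center (a point): Centre of the upright loose locking pin, 88 mm long, about 0.09 kg, z up along it. Below: steel shaft 10 mm diameter, 40 mm long, tapered tip 44 mm below this point; then a collar 26 mm diameter, 4 mm thick, top face at this point; above: round grip 20 mm diameter, 44 mm long, to hold from above. Starts in its rest's hole. Fully in, this point is 47 mm above the table.
- rest: Fixed dark wooden rest of the pin, 70 x 70 x 44 mm high, with a 13 mm hole through its middle; origin at the centre of its underside. It stands to the left or to the right of the board; the ink jar is on the other side.
- inkjar: Bystander: closed ink jar, 72 mm diameter, 85 mm high; origin at the centre of its underside.
- tape: Bystander: roll of tape lying flat, 100 mm diameter, 24 mm high; origin at the centre of its underside.
- squeegee: Bystander: squeegee lying flat, 63 x 160 mm (long along its y), 26 mm high; origin at its underside, at the centre of its wooden handle.
There are look-alikes about, which are no part of the job. Leave any red or white look-alike of the part that bears screen_center alone. There is more than one size of the part that bears pin_center; the job needs the smaller.

How it is judged:
By the outcome, as a careful person would: the job done as asked, in the order asked, and still so for the second after the job is handed in, with the robot touching nothing.
It also fails if it takes over 72 s, if anything falls off the work surface, if the arm or the gripper's body presses on something with over 40 N, if the wrist force passes 120 N, or if a joint passes its speed limit or range.

## Robot

A 6-joint arm with a two-finger parallel gripper is mounted at the origin on the work surface. World frame = base frame: x ahead of the robot, y to its left, z up, the work surface at z = 0. Lengths are in m, angles in rad, forces in N, time in s.
With the tool pointing down it reaches from about 0.275 to 0.975 m from the base axis. Payload 8.4 kg.
Tool frame: the origin (TCP) lies midway between the tips of the shut fingers; the grasp point (between the pads) lies 19 mm behind it; z points along the fingers, y is the line along which they close (so a half turn about z gives the same grasp; the last joint's range is limited). The gripper opens to 92 mm and grips with 3 to 60 N. Pads are 20 mm wide; open, the fingers measure 128 mm over their backs; the gripper's body (75 mm by 189 mm) begins 69 mm behind the grasp point.
Start: joints at [-0.002, 0.353, 1.633, -0, 1.155, -0.002], TCP at [0.625, -0, 0.215] pointing down, gripper open.
Joint ranges: [-2.63, 2.63], [-0.92, 2.1], [0.06, 2.66], [-1.3, 4.44], [0, 2.69], [-3.02, 3.02]. Speed limits (rad/s): [2.22, 2.22, 2.79, 3.14, 3.14, 3.14].

## Interface

Orientations are given as [roll, pitch, yaw] about the fixed x, y, z axes, in that order (R = Rz(yaw) Ry(pitch) Rx(roll)).
In Python, from rig import manip, imaging, models gives the robot as it stands. The module is installed in compiled form; this text tells all that it offers.
- The arm moves only by the tool jog_arm, never from a script. Its argument "increments" is a list of rows, each a list of 5 numbers: the closure, from 0 (fully open) to 1 (shut), then the shift along the tool's x, y, z in units of 25 mm (1.0 is 25 mm), then the turn about the tool's z in units of 8 degrees (1.0 is 8 degrees). In form: [[grip, tx, ty, tz, turn], ...]. A call has 1 to 20 rows; each row shifts and turns the commanded pose from where the row before left it, along the tool's axes as they then stand; what a row does not reach is not made up. A row lasts 1/10 s, in which the tool goes at most 50 mm and 8.59 degrees, less where a joint would pass 70% of its speed; a pose out of reach is approached as far as the arm can. A call is refused whole if a number of a shift passes 1 or a number of a turn 1, either way. A call with a gripper value outside its range is refused whole. The fingers move at their own pace and stop on an object; the grip force is fixed at half the most. Time passes only in rows, so rows that do not move let the fingers close. It gives the time, the measured TCP pose, the force, the opening and the grip force at its end, in the units of the state.
- manip.observe(): the state, without advancing time (a new reading comes with each control period).
- imaging.grab_frame(name): name is "scene" or "side" or "wrist"; returns a dict with "frame" (480x640x3 uint8, red, green, blue), "depth" (480x640 float32, m along the optical axis (not along the pixel's ray), 0 where there is no reading), "fx", "fy", "cx", "cy" (pixels), "k1" (the pictures are not rectified: a ray, as slopes to the right and down, at radius r is drawn at 1 + k1 r^2 times it, then the intrinsics apply), "world_to_cam" (4x4, takes a point from world to camera coordinates). Camera axes: x right, y up, looking along -z (the intrinsics and any distortion apply to the point x, -y, -z); pixel columns grow to the right and rows downward; lengths in m; the calibration is good to about 2 mm. A picture is of the moment at which its call begins.
- manip.hand_in(): hands the job in; it is judged then, once.
Trained networks look in the newest picture that a camera, given by its name, has taken for a name from the list of things; names that differ only in an ending like _2 or _b are one class to them, and where a whole thing is asked for, a point or a joint stands for the part that bears it (a point fixed in the world has none). Each returns a list of dicts, best first, with "p" (0 to 1); they miss things now and then, are a little off and sometimes report something else, mostly with a low value. They report only what shows in the picture. A call takes as long as a camera call. They do not tell look-alikes from the thing itself.
- models.search_frame(thing, camera): "at" ([column, row] in pixels, amid what is visible of it).
The state is a dict: "time_s": time; "qpos": joint angles; "dq": joint speeds; "joint_efforts": joint torques, N m; "tool_pos": TCP position; "tool_rot": TCP orientation; "force": force on the tool from outside, world axes, zero at the start; "torque": the same for the moment, N m; "gripper_width": opening from 0.0 (shut) to 1.0 (fully open); "finger_force": force on a finger pad.
Only numpy, scipy, OpenCV 4.12 (cv2) and the standard library are available. Lean on these libraries where they do the work, as an engineer would, in place of code of your own. Each camera call takes 0.05 s, during which the arm holds its last target. There are 200 camera calls.

## Working session

There is one attempt and no reset: what is moved stays moved. The work goes in short steps, Python scripts to look and compute and a tool call to move; the robot and the scene stay as the last step left them, time stands still between calls to the robot, and variables do not carry over. Pictures are saved under pics/ and viewed, at most 10 in all, crops included, and the job is handed in when it is done.

Besides the shell and the picture viewer there is one more tool, called after "Request:" as name([rows], argument=value, ...), one row to a line, values as JSON. jog_arm: Moves the arm, as the interface text tells. Its arguments: {"type":"object","properties":{"increments":{"type":"array"}},"required":["increments"]}

```bash
mkdir -p pics; cat > h.py <<'E'
import numpy as np, cv2
from rig import manip, imaging, models
def ray(f,u,v):
    d=np.array([(u-f["cx"])/f["fx"],(v-f["cy"])/f["fy"]]); s=d.copy()
    for _ in range(20): s=d/(1+f["k1"]*(s@s))
    return np.array([s[0],-s[1],-1.0])
def world(f,u,v,depth=None,z=None):
    r=ray(f,u,v); T=np.linalg.inv(f["world_to_cam"])
    if z is not None:
        o=T[:3,3]; d=T[:3,:3]@r; return o+d*(z-o[2])/d[2]
    if depth is None:
        p=f["depth"][max(0,int(v)-2):int(v)+3,max(0,int(u)-2):int(u)+3]; p=p[p>0]; depth=np.median(p) if p.size else np.nan
    return T[:3,:3]@(r*depth)+T[:3,3]
def proj(f,P):
    P=np.atleast_2d(P); c=P@f["world_to_cam"][:3,:3].T+f["world_to_cam"][:3,3]
    s=np.c_[c[:,0]/-c[:,2],-c[:,1]/-c[:,2]]; s=s*(1+f["k1"]*(s**2).sum(1,keepdims=True))
    return s*[f["fx"],f["fy"]]+[f["cx"],f["cy"]]
def cloud(f):
    v,u=np.mgrid[0:480,0:640]; d=np.stack([(u-f["cx"])/f["fx"],(v-f["cy"])/f["fy"]],-1); s=d.copy()
    for _ in range(15): s=d/(1+f["k1"]*(s**2).sum(-1,keepdims=True))
    c=np.stack([s[...,0],-s[...,1],-np.ones_like(s[...,0])],-1)*f["depth"][...,None]
    T=np.linalg.inv(f["world_to_cam"]); w=c@T[:3,:3].T+T[:3,3]; w[f["depth"]<=0]=np.nan
    return w
def save(f,n): cv2.imwrite("pics/"+n,f["frame"][...,::-1])
E
python3 - <<'E'
from h import *
np.set_printoptions(precision=3,suppress=True)
for cam in ["scene","side"]:
    f=imaging.grab_frame(cam); save(f,cam+"0.png")
    np.savez(cam+"0.npz",**f)
    print(cam,"cam at",np.linalg.inv(f["world_to_cam"])[:3,3])
    for t in ["screen_center","tongue_hole","lug_hole","guide_mouth","pin_center","rest","inkjar","tape","squeegee","jig"]:
        print(t,[(np.round(r["at"]).astype(int).tolist(),round(r["p"],2),world(f,*r["at"]).round(3).tolist()) for r in models.search_frame(t,cam)][:4])
E
```

```text
scene cam at [ 1.344 -0.187  0.673]
screen_center [([205, 217], 0.97, [0.272, -0.229, 0.001]), ([330, 253], 0.73, [0.485, 0.016, 0.013]), ([399, 196], 0.64, [0.326, 0.215, 0.03]), ([177, 255], 0.18, [0.496, -0.283, 0.065])]
tongue_hole [([331, 252], 0.58, [0.482, 0.019, 0.013]), ([397, 193], 0.58, [0.267, 0.234, 0.002])]
lug_hole [([358, 295], 0.82, [0.618, 0.038, 0.011])]
guide_mouth [([357, 296], 0.94, [0.619, 0.036, 0.01])]
pin_center [([149, 226], 0.97, [0.413, -0.334, 0.085]), ([179, 251], 0.5, [0.495, -0.277, 0.073])]
rest [([181, 275], 0.86, [0.523, -0.278, 0.038]), ([511, 296], 0.48, [0.688, 0.309, 0.017])]
inkjar [([474, 220], 0.58, [0.497, 0.319, 0.059])]
tape [([184, 356], 0.57, [0.693, -0.28, -0.001])]
squeegee []
jig [([357, 294], 0.88, [0.616, 0.037, 0.011])]
side cam at [ 0.414 -0.674  0.478]
screen_center [([192, 351], 0.67, [0.286, -0.209, 0.004]), ([205, 204], 0.64, [0.271, 0.248, 0.004]), ([320, 244], 0.61, [0.505, 0.019, 0.016])]
tongue_hole [([316, 242], 0.76, [0.499, 0.028, 0.016]), ([190, 354], 0.66, [0.284, -0.214, 0.004])]
lug_hole [([364, 256], 0.64, [0.58, -0.026, 0.012])]
guide_mouth [([367, 256], 0.63, [0.584, -0.029, 0.013])]
pin_center [([335, 341], 0.94, [0.481, -0.288, 0.075]), ([274, 379], 0.69, [0.403, -0.351, 0.093])]
rest [([339, 371], 0.55, [0.483, -0.31, 0.044])]
inkjar [([283, 166], 0.58, [0.457, 0.303, 0.058])]
tape [([471, 368], 0.89, [0.663, -0.309, 0.013]), ([288, 165], 0.34, [0.468, 0.301, 0.061])]
squeegee [([370, 176], 0.92, [0.665, 0.281, 0.026])]
jig [([367, 255], 0.68, [0.585, -0.026, 0.013])]
```

View pics/scene0.png

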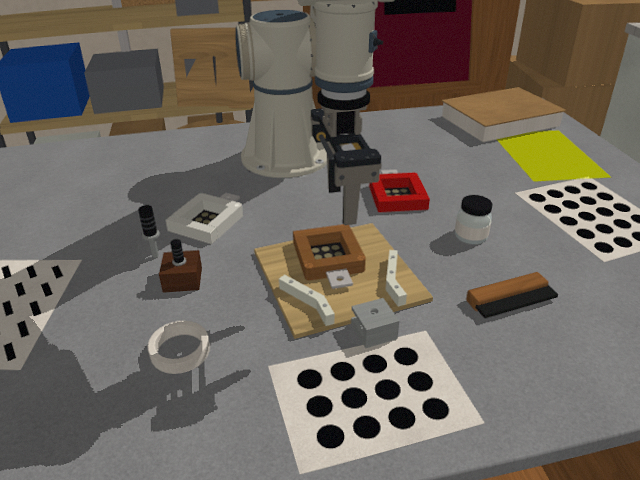

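View pics/side0.png

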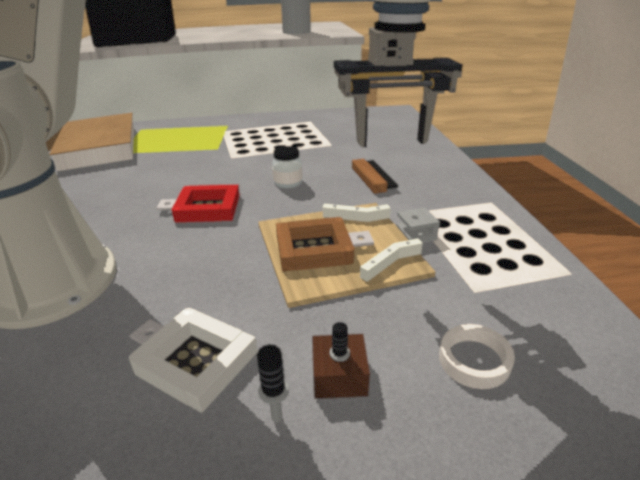

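The brown screen lies on the board near scene pixel (330,253), with its tongue at (339,278). The bracket is at (375,320), and the small pin stands in its dark rest at (178,260). The large pin at (149,230) and the red and white screens are decoys. Next I'll measure using rectified top views.

```bash
cat >> h.py <<'E'
def top(f,z,x0,x1,y0,y1,s=0.001):
    # rows: x decreasing downward, cols: y decreasing rightward
    X,Y=np.meshgrid(np.arange(x1,x0,-s),np.arange(y1,y0,-s),indexing="ij")
    uv=proj(f,np.c_[X.ravel(),Y.ravel(),np.full(X.size,z)]).astype(np.float32).reshape(*X.shape,2)
    return cv2.remap(f["frame"],uv[...,0],uv[...,1],cv2.INTER_LINEAR)
E
python3 - <<'E'
from h import *
np.set_printoptions(precision=3,suppress=True)
F={}
for c in ["scene","side"]: F[c]=dict(np.load(c+"0.npz"))
F["wrist"]=imaging.grab_frame("wrist")
out=[]
for c in ["scene","side","wrist"]:
    f=F[c]; t=top(f,0.042,0.36,0.74,-0.15,0.18)[::1,::1]
    t=t.copy()
    for k in range(0,380,50): cv2.putText(t,"%.2f"%(0.74-k/1000),(0,k+4),0,.3,(255,0,255)); 
    for k in range(30,330,50): cv2.putText(t,"%.2f"%(0.18-k/1000),(k-8,375),0,.3,(255,0,255)); 
    out.append(t)
im=np.hstack(out); print(im.shape)
cv2.imwrite("pics/top1.png",cv2.resize(im,None,fx=.8,fy=.8,interpolation=cv2.INTER_AREA)[...,::-1])
save(F["wrist"],"wrist0.png")
f=F["wrist"];print(np.linalg.inv(f["world_to_cam"]),f["fx"])
for c in ["scene","side","wrist"]:
    w=cloud(F[c]); hsv=cv2.cvtColor(F[c]["frame"],cv2.COLOR_RGB2HSV)
    x,y,z=w[...,0],w[...,1],w[...,2]
    m=(x>.36)&(x<.74)&(y>-.15)&(y<.18)
    br=m&(z>.036)&(z<.05)&(hsv[...,0]<18)&(hsv[...,1]>110)
    pts=w[br][:,:2]
    if len(pts)>50:
        r=cv2.minAreaRect((pts*1000).astype(np.float32)); print(c,"screen top",len(pts),r,np.nanmedian(z[br]))
    gr=m&(z>.028)&(z<.05)&(hsv[...,1]<60)
    pts=w[gr][:,:2]; print(c,"white/grey",len(pts))
    bd=m&(z>.006)&(z<.018)
    if bd.sum()>50: print(c,"board",cv2.minAreaRect((w[bd][:,:2]*1000).astype(np.float32)),np.nanmedian(z[bd]))
E
```

```text
(380, 990, 3)
[[ 1.    -0.001 -0.002  0.625]
 [ 0.001  0.967  0.256  0.072]
 [ 0.001 -0.256  0.967  0.385]
 [ 0.     0.     0.     1.   ]] 406.88642038426366
scene screen top 1629 ((492.5704650878906, 9.974281311035156), (132.724365234375, 120.47944641113281), 1.017290472984314) 0.04160413589637024
scene white/grey 2352
scene board ((572.250732421875, 22.6669921875), (329.8219909667969, 269.62725830078125), 8.188520431518555) 0.01176971074505545
side screen top 1937 ((490.9197692871094, 9.07602310180664), (129.79078674316406, 124.58009338378906), 1.1133792400360107) 0.04323440604352358
side white/grey 2082
side board ((571.3720703125, 23.220596313476562), (327.2344970703125, 275.932373046875), 8.565256118774414) 0.013451354901643647
wrist screen top 13857 ((490.4443359375, 8.513736724853516), (130.65643310546875, 120.62252807617188), 1.1466172933578491) 0.042315653107140305
wrist white/grey 13699
wrist board ((571.0423583984375, 22.906768798828125), (327.2160949707031, 270.9320983886719), 8.847001075744629) 0.012557083564923577
```

View pics/top1.png

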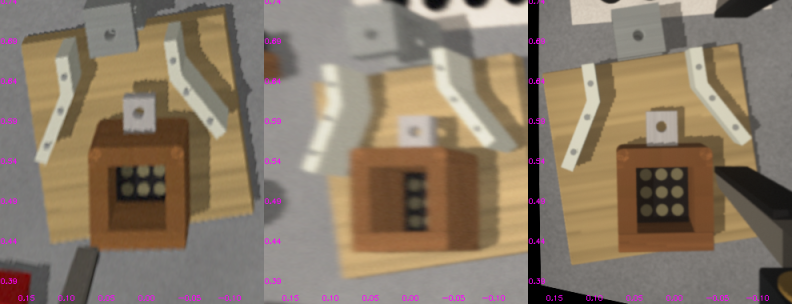

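The wrist view is sharp. The screen is at about (0.490, 0.0085) with yaw 1.1°, and the jig origin is at about (0.607, 0.0285) with yaw 8.8°. The lug hole is near (0.697, 0.042). That leaves about 118 mm of travel, and the screen needs turning by about 7.7°.

```bash
python3 - <<'E'
from h import *
from scipy.spatial.transform import Rotation as R
s=manip.observe(); print(s["time_s"],s["tool_pos"],s["tool_rot"],s["gripper_width"],s["force"]); print(R.from_euler("xyz",s["tool_rot"]).as_matrix().round(3))
f=dict(np.load("side0.npz")); 
for c in ["side","scene"]:
    f=dict(np.load(c+"0.npz")); w=cloud(f); x,y,z=w[...,0],w[...,1],w[...,2]
    for n,(cx,cy) in {"pin":(.49,-.285),"big":(.40,-.345)}.items():
        m=(np.hypot(x-cx,y-cy)<.05)&(z>.055); p=w[m]; print(c,n,m.sum(),np.median(p,0),p[:,2].max())
    m=(np.hypot(x-.49,y+.285)<.07)&(z>.038)&(z<.05); print("rest top",cv2.minAreaRect((w[m][:,:2]*1000).astype(np.float32)))
E
```

```text
1.15 [6.25017761e-01 2.30826857e-06 2.14585262e-01] [3.14156672e+00 8.02649524e-06 1.57076858e+00] 0.9997996536994116 [ 0.23023419 -0.22006766  0.47925323]
[[ 0.  1.  0.]
 [ 1. -0. -0.]
 [-0.  0. -1.]]
side pin 467 [ 0.48679167 -0.28876037  0.08174617] 0.0944827119407825
side big 1475 [ 0.40102648 -0.34748618  0.09596461] 0.1234434017592757
rest top ((487.82598876953125, -281.96051025390625), (73.10850524902344, 70.45799255371094), 84.35468292236328)
scene pin 221 [ 0.49418137 -0.28205142  0.07789045] 0.09423429144978368
scene big 499 [ 0.41048389 -0.33571884  0.08984912] 0.12191726115423895
rest top ((488.28448486328125, -281.70489501953125), (70.68346405029297, 74.57026672363281), 84.95466613769531)
```

Request:
jog_arm([
  [0,0.03,-0.75,0.3,-0.014],
  [0,0.03,-0.75,0.3,-0.014],
  [0,0.03,-0.75,0.3,-0.014],
  [0,0.03,-0.75,0.3,-0.014],
  [0,0.03,-0.75,0.3,-0.014],
  [0,0.03,-0.75,0.6,-0.014],
  [0,0.03,-0.75,0.6,-0.014],
  [0,0.03,-0.75,0.6,-0.014],
  [0,0.03,-0.75,0.6,-0.014],
  [0,0.03,-0.75,0.6,-0.014],
  [0,0,0,0,0],
  [0,0,0,0,0],
])

```text
time_s: 2.35
tool_pos: [0.4383, 0.0058, 0.1026]
tool_rot: [3.141, 0.0, 1.59]
force: [1.2, -1.4, 0.2]
gripper_width: 0.999
finger_force: 0.0
```

```bash
python3 - <<'E'
from h import *
f=imaging.grab_frame("wrist"); save(f,"wrist1.png"); np.savez("wrist1.npz",**f)
w=cloud(f); hsv=cv2.cvtColor(f["frame"],cv2.COLOR_RGB2HSV); x,y,z=np.moveaxis(w,-1,0)
br=(z>.036)&(z<.05)&(hsv[...,0]<18)&(hsv[...,1]>110)&(x>.36)&(x<.6)&(abs(y)<.12)
print(cv2.minAreaRect((w[br][:,:2]*1000).astype(np.float32)),br.sum(),np.median(z[br]))
s=manip.observe(); print(s["time_s"],s["tool_pos"],s["tool_rot"])
E
```

```text
((490.6645202636719, 8.944393157958984), (131.04995727539062, 120.5423583984375), 1.2279388904571533) 24850 0.04257406149858858
2.4 [0.43918336 0.00585819 0.10297453] [3.13950243e+00 1.80261620e-05 1.59032525e+00]
```

View pics/wrist1.png

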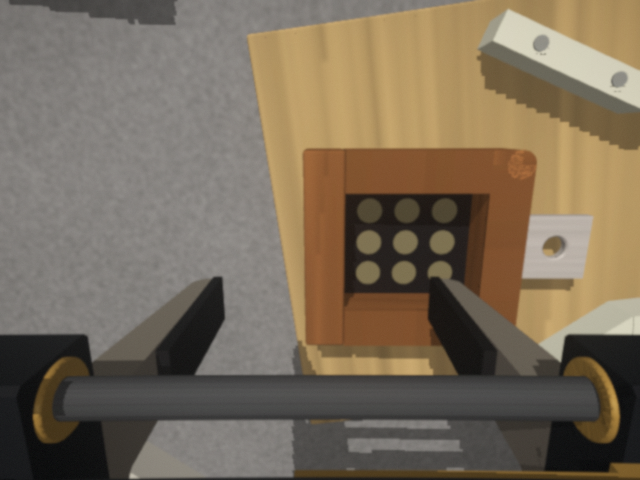

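The fingers straddle the near rail (columns 302–345), with the inner finger over the open mesh. I'll descend and pinch.

Request:
jog_arm([
  [0,0.04,-0.03,0.6,0],
  [0,0.04,-0.03,0.6,0],
  [0,0,0,0.6,0],
  [0,0,0,0.6,0],
  [0,0,0,0.5,0],
  [0,0,0,0.35,0],
  [0,0,0,0,0],
  [1,0,0,0,0],
  [1,0,0,0,0],
  [1,0,0,0,0],
  [1,0,0,0,0],
  [1,0,0,0,0],
])

```text
time_s: 3.6
tool_pos: [0.4361, 0.0078, 0.0211]
tool_rot: [3.141, -0.0, 1.59]
force: [0.6, -0.4, 0.4]
gripper_width: 0.59
finger_force: 0.0
```

Request:
jog_arm([
  [1,0,0,0,0],
  [1,0,0,0,0],
  [1,0,0,0,0],
  [1,0,0,0,0],
  [1,0,0,0,0],
  [1,0,0,0,0],
])

```text
time_s: 4.2
tool_pos: [0.4361, 0.0078, 0.0209]
tool_rot: [3.141, 0.0, 1.59]
force: [0.2, -0.1, -0.4]
gripper_width: 0.261
finger_force: 30.0
```

Request:
jog_arm([
  [1,-0.05,0.1,0,-0.24],
  [1,-0.06,0.2,0,-0.24],
  [1,-0.06,0.2,0,-0.24],
  [1,-0.06,0.3,0,-0.24],
  [1,0,0.4,0,0],
  [1,0,0.4,0,0],
  [1,0,0.4,0,0],
  [1,0,0.4,0,0],
  [1,0,0.4,0,0],
  [1,0,0.3,0,0],
  [1,0,0,0,0],
  [1,0,0,0,0],
])

```text
time_s: 5.4
tool_pos: [0.5133, 0.0126, 0.0207]
tool_rot: [3.141, 0.0, 1.724]
force: [1.0, -0.6, -2.5]
gripper_width: 0.261
finger_force: 29.9
```

```bash
python3 - <<'E'
from h import *
f=imaging.grab_frame("wrist"); save(f,"wrist2.png"); np.savez("wrist2.npz",**f)
w=cloud(f); hsv=cv2.cvtColor(f["frame"],cv2.COLOR_RGB2HSV); x,y,z=np.moveaxis(w,-1,0)
br=(z>.036)&(z<.05)&(hsv[...,0]<18)&(hsv[...,1]>110)&(x>.36)&(x<.72)&(abs(y)<.13)
print(cv2.minAreaRect((w[br][:,:2]*1000).astype(np.float32)),br.sum(),np.median(z[br]))
s=manip.observe(); print(s["time_s"],s["tool_pos"],s["tool_rot"],s["force"])
E
```

```text
((565.619384765625, 20.444717407226562), (131.5889892578125, 120.9074935913086), 8.691812515258789) 45128 0.043313511640845404
5.45 [0.51307504 0.01251079 0.02069122] [3.14142448e+00 3.62656826e-05 1.72442701e+00] [ 0.27308652  0.20958866 -1.79330881]
```

View pics/wrist2.png

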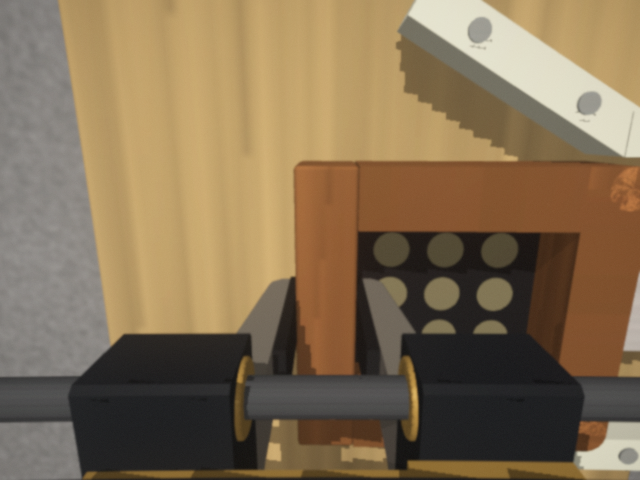

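The screen is aligned at yaw 8.7° and enters the guide throat with almost no force. About 42 mm remain.

Request:
jog_arm([
  [1,0.02,0.2,0,0],
  [1,0.02,0.2,0,0],
  [1,0,0.2,0,0],
  [1,0,0.2,0,0],
  [1,0,0.2,0,0],
  [1,0,0.2,0,0],
  [1,0,0,0,0],
])

```text
time_s: 6.15
tool_pos: [0.5435, 0.0182, 0.0209]
tool_rot: [3.141, 0.0, 1.724]
force: [0.3, -0.1, -2.9]
gripper_width: 0.264
finger_force: 29.9
```

Request:
jog_arm([
  [1,0,0.15,0,0],
  [1,0,0.15,0,0],
  [1,0,0.06,0,0],
  [1,0,0.04,0,0],
  [1,0,0,0,0],
])

```text
time_s: 6.65
tool_pos: [0.5525, 0.0197, 0.0208]
tool_rot: [3.142, 0.0, 1.724]
force: [-0.4, 0.8, -3.4]
gripper_width: 0.263
finger_force: 29.9
```

Request:
jog_arm([
  [1,0,0.04,0,0],
  [1,0,0.04,0,0],
  [1,0,0.04,0,0],
  [1,0,0,0,0],
])

```text
time_s: 7.05
tool_pos: [0.5545, 0.02, 0.0206]
tool_rot: [-3.14, -0.0, 1.724]
force: [-3.2, -0.9, -1.4]
gripper_width: 0.259
finger_force: 29.9
```

Request:
jog_arm([
  [1,0,0.04,0,0],
  [1,0,0.04,0,0],
  [1,0,0,0,0],
])

```text
time_s: 7.35
tool_pos: [0.5545, 0.0201, 0.0206]
tool_rot: [-3.136, -0.0, 1.724]
force: [-10.9, -1.3, 6.3]
gripper_width: 0.263
finger_force: 30.0
```

Contact confirmed: the TCP stopped at the predicted home position while the force rose to 11 N. I'll ease off, release, rise and check.

Request:
jog_arm([
  [1,0,-0.04,0,0],
  [0.4,0,0,0,0],
  [0.4,0,0,0,0],
  [0.4,0,0,0,0],
  [0.4,0,0,0,0],
  [0.4,0,0,-0.4,0],
  [0.4,0,0,-0.7,0],
  [0.4,0,0,-0.8,0],
  [0.4,0,0.4,-0.9,0],
  [0.4,0,0.6,-1,0],
  [0.4,0,0.6,-1,0],
  [0.4,0,0.6,-0.8,0],
  [0.4,0,0.6,-0.6,0],
  [0.4,0,0.6,0,0],
  [0.4,0,0.4,0,0],
  [0.4,0,0,0,0],
  [0.4,0,0,0,0],
])

```text
time_s: 9.05
tool_pos: [0.6495, 0.0347, 0.1753]
tool_rot: [-3.14, -0.0, 1.724]
force: [0.1, -0.6, 0.4]
gripper_width: 0.599
finger_force: 0.0
```

```bash
python3 - <<'E'
from h import *
f=imaging.grab_frame("wrist"); save(f,"wrist3.png"); np.savez("wrist3.npz",**f)
w=cloud(f); hsv=cv2.cvtColor(f["frame"],cv2.COLOR_RGB2HSV); x,y,z=np.moveaxis(w,-1,0)
br=(z>.036)&(z<.05)&(hsv[...,0]<18)&(hsv[...,1]>110)&(x>.36)&(x<.74)&(abs(y)<.13)
print(cv2.minAreaRect((w[br][:,:2]*1000).astype(np.float32)),br.sum(),np.median(z[br]))
m=(hsv[...,1]<60)&(z>.039)&(z<.048)&(x>.65)&(x<.75)&(abs(y-.04)<.06)
print("bracket top",cv2.minAreaRect((w[m][:,:2]*1000).astype(np.float32)),m.sum())
s=manip.observe(); print(s["time_s"],s["tool_pos"],s["tool_rot"],s["force"])
print("lug pred px",proj(f,[.6965,.0423,.043]),[ (r["at"],r["p"],world(f,*r["at"],z=.043)) for r in models.search_frame("lug_hole","wrist")])
t=top(f,.043,.56,.76,-.06,.14,.00035); cv2.imwrite("pics/hole3.png",t[...,::-1])
E
```

```text
((606.8411865234375, 27.839427947998047), (129.93360900878906, 120.27113342285156), 8.855941772460938) 15504 0.04244656542609901
bracket top ((702.3042602539062, 42.84035110473633), (62.82022476196289, 60.48666763305664), 8.44542121887207) 6122
9.1 [0.64927929 0.03467865 0.17530143] [-3.14001071e+00 -1.06779641e-04  1.72437335e+00] [ 0.27275389 -0.14078076  0.28516296]
lug pred px [[388.10809557 228.9381969 ]] [([157.6, 161.3], 0.64, array([0.52046099, 0.06600329, 0.043     ]))]
```

View pics/hole3.png

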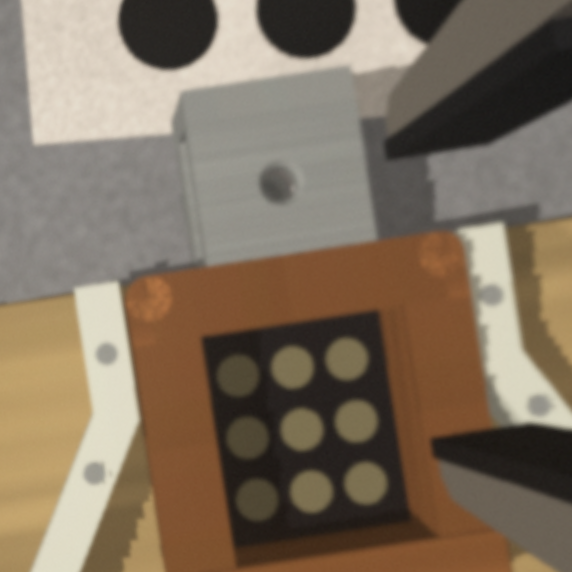

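The screen is seated flush against the bracket, and the lug hole is at picture (279,183), i.e. world (0.6962, 0.0421). Now the pin.

Request:
jog_arm([
  [0.2,-0.5,-0.35,0,0],
  [0.2,-0.85,-0.6,0,0],
  [0.2,-0.85,-0.6,0,0],
  [0.2,-0.85,-0.6,0,0],
  [0.2,-0.85,-0.6,0,0],
  [0.2,-0.85,-0.6,0,0],
  [0.2,-0.85,-0.6,0,0],
  [0.2,-0.85,-0.6,0,0],
  [0.2,-0.85,-0.6,0,0],
  [0.2,-0.85,-0.6,0,0],
  [0.2,-0.85,-0.6,0,0],
  [0.2,-0.85,-0.6,0,0],
  [0.2,-0.85,-0.6,0,0],
  [0.2,-0.85,-0.6,0,0],
  [0.2,0,-0.1,0,0],
  [0.2,0,0,0,0],
])

```text
time_s: 10.75
tool_pos: [0.4894, -0.2824, 0.1758]
tool_rot: [-3.141, -0.001, 1.722]
force: [0.0, -0.2, 0.1]
gripper_width: 0.801
finger_force: 0.0
```

```bash
python3 - <<'E'
from h import *
f=imaging.grab_frame("wrist"); save(f,"wrist4.png")
s=manip.observe(); print(s["time_s"],s["tool_pos"],s["tool_rot"])
w=cloud(f); x,y,z=np.moveaxis(w,-1,0); d=np.hypot(x-.488,y+.283)
m=(d<.03)&(z>.084)&(z<.1); p=w[m]; print("pin top",m.sum(),np.median(p,0),cv2.minEnclosingCircle((p[:,:2]*1000).astype(np.float32)))
m=(d<.06)&(z>.038)&(z<.0465); print("rest",m.sum(),cv2.minAreaRect((w[m][:,:2]*1000).astype(np.float32)))
print([(r["at"],r["p"],world(f,*r["at"])) for r in models.search_frame("pin_center","wrist")])
E
```

```text
10.8 [ 0.48998272 -0.28189994  0.17582074] [-3.14148300e+00 -4.29774760e-04  1.72341947e+00]
pin top 743 [ 0.48671759 -0.28111225  0.09232712] ((486.8076477050781, -282.24615478515625), 9.928506851196289)
rest 7000 ((486.9013977050781, -282.55706787109375), (70.52869415283203, 70.025634765625), 84.0986099243164)
[([320.4, 236.2], 0.8, array([ 0.48500236, -0.27594667,  0.09255074])), ([179.0, 292.8], 0.57, array([ 0.39963175, -0.3260582 ,  0.09835584]))]
```

View pics/wrist4.png

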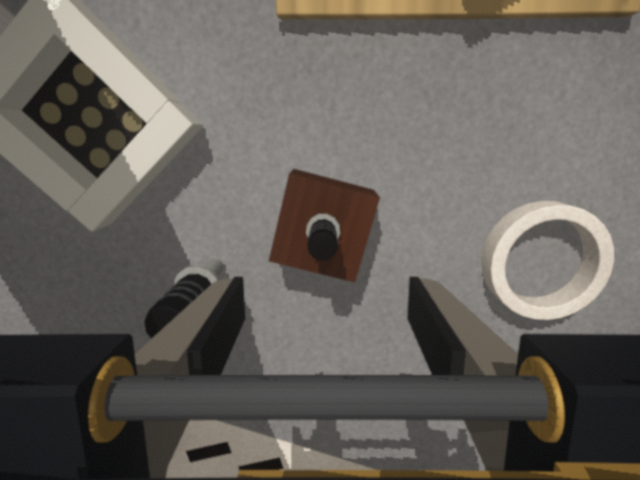

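The small pin is centred in its rest at (322,235), and the big decoy is at (185,290), clear of the fingers. I'll descend and grip.

Request:
jog_arm([
  [0.4,0,-0.13,0.4,0],
  [0.4,0,0,0.7,0],
  [0.4,0,0,0.8,0],
  [0.4,0,0,0.8,0],
  [0.4,0,0,0.8,0],
  [0.4,0,0,0.6,0],
  [0.4,0,0,0.45,0],
  [0.4,0,0,0,0],
  [1,0,0,0,0],
  [1,0,0,0,0],
  [1,0,0,0,0],
  [1,0,0,0,0],
  [1,0,0,0,0],
  [1,0,0,0,0],
  [1,0,0,0,0],
  [1,0,0,0,0],
])

```text
time_s: 12.45
tool_pos: [0.4876, -0.2828, 0.0625]
tool_rot: [3.141, 0.0, 1.724]
force: [-0.5, 0.4, 6.4]
gripper_width: 0.208
finger_force: 30.0
```

Request:
jog_arm([
  [1,0,0,-0.3,0],
  [1,0,0,-0.6,0],
  [1,0,0,-0.8,0],
  [1,0,0,-0.8,0],
  [1,0,0,-0.7,0],
  [1,0.4,0.3,0,0],
  [1,0.8,0.7,0,0],
  [1,0.8,0.7,0,0],
  [1,0.8,0.7,0,0],
  [1,0.8,0.7,0,0],
  [1,0.8,0.7,0,0],
  [1,0.8,0.7,0,0],
  [1,0.8,0.7,0,0],
  [1,0.8,0.7,0,0],
  [1,0.8,0.7,0,0],
  [1,0.8,0.7,0,0],
  [1,0.8,0.7,0,0],
  [1,0.8,0.7,0,0],
  [1,0.8,0.7,0,0],
  [1,0.4,0.4,0,0],
])

```text
time_s: 14.45
tool_pos: [0.6869, 0.0342, 0.1408]
tool_rot: [-3.14, -0.001, 1.726]
force: [-0.0, 0.5, -0.7]
gripper_width: 0.209
finger_force: 30.0
```

Request:
jog_arm([
  [1,0.3,0.2,0,0],
  [1,0.06,0.2,0,0],
  [1,0,0,0,0],
  [1,0,0,0,0],
])

```text
time_s: 14.85
tool_pos: [0.6949, 0.0412, 0.142]
tool_rot: [-3.141, 0.0, 1.724]
force: [-0.1, -0.4, -0.2]
gripper_width: 0.21
finger_force: 30.0
```

```bash
python3 - <<'E'
from h import *
s=manip.observe(); print(s["time_s"],s["tool_pos"],s["tool_rot"],s["gripper_width"],s["finger_force"],s["force"])
f=imaging.grab_frame("wrist"); g=imaging.grab_frame("side")
np.savez("wrist5.npz",**f); np.savez("side5.npz",**g)
p=np.array(s["tool_pos"])
for n,F in (("w",f),("s",g)):
    print(n,"hole",proj(F,[.6962,.0421,.043]),"tip",proj(F,[p[0],p[1],p[2]-.0585]))
a=f["frame"][130:430,180:560]; b=g["frame"][100:340,300:560]
a=cv2.resize(a,None,fx=1.05,fy=1.05); b=cv2.resize(b,(int(260*315/240),315))
im=np.hstack([a,b]); print(im.shape); cv2.imwrite("pics/pin5.png",im[...,::-1])
E
```

```text
14.85 [0.69486812 0.04117467 0.14198246] [-3.14117133e+00  1.52578677e-04  1.72367559e+00] 0.2097388452505234 29.986340403556824 [-0.08304622 -0.43953514 -0.2066857 ]
w hole [[327.75909437 239.41959948]] tip [[325.64491221 258.12705726]]
s hole [[414.72483258 217.58313453]] tip [[416.22724595 199.51024331]]
(315, 740, 3)
```

View pics/pin5.png

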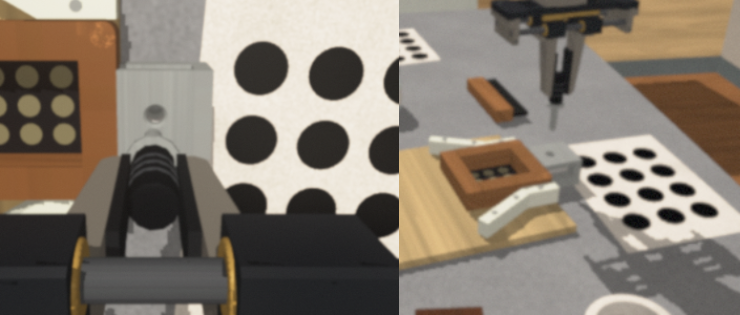

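The pin hangs upright above the bracket. The hole shows at wrist pixel (328,238), matching the prediction. I'll check the shaft axis numerically for tilt or offset before inserting.

```bash
python3 - <<'E'
from h import *
s=manip.observe(); p=np.array(s["tool_pos"])
fs={"side":dict(np.load("side5.npz")),"scene":imaging.grab_frame("scene"),"wrist":dict(np.load("wrist5.npz"))}
for n,f in fs.items():
    w=cloud(f); x,y,z=np.moveaxis(w,-1,0)
    m=(np.hypot(x-p[0],y-p[1])<.022)&(z>.07)&(z<.122)
    T=np.linalg.inv(f["world_to_cam"]); print(n,m.sum(),"px/m",f["fx"]/np.linalg.norm(T[:3,3]-p))
    axis=np.array([[p[0],p[1],h] for h in np.arange(.05,.15,.001)]); a=proj(f,axis)
    for r in np.unique(np.where(m)[0]):
        c=np.where(m[r])[0]; ac=np.interp(r,a[::-1,1],a[::-1,0]) if a[0,1]>a[-1,1] else np.interp(r,a[:,1],a[:,0])
        print(r,len(c),"off px %.1f"%(c.mean()-ac),"z %.3f"%np.median(z[r][c]),end="; ")
    print()
f=fs["scene"]
# hole: dark blob in upper lug, rectified at z=.043 each camera
ims=[]
for n,f in fs.items():
    t=top(f,.043,.665,.730,.01,.075,.00025); ims.append(t)
cv2.imwrite("pics/hole6.png",np.hstack(ims)[...,::-1]); print(ims[0].shape)
E
```

```text
side 77 px/m 529.2140726257303
182 1 off px -1.1 z 0.120; 183 5 off px 0.0 z 0.119; 184 5 off px 0.1 z 0.117; 185 5 off px 0.2 z 0.116; 186 4 off px -0.2 z 0.113; 187 4 off px -0.1 z 0.111; 188 4 off px 0.0 z 0.109; 189 4 off px 0.2 z 0.107; 190 4 off px 0.3 z 0.104; 191 5 off px 0.9 z 0.103; 192 6 off px 0.5 z 0.100; 193 6 off px 0.6 z 0.098; 194 6 off px 0.7 z 0.097; 195 5 off px 0.3 z 0.095; 196 5 off px 0.4 z 0.092; 197 5 off px 0.5 z 0.090; 198 3 off px 0.6 z 0.088; 
scene 75 px/m 624.1349334557419
278 5 off px 0.2 z 0.116; 279 5 off px 0.3 z 0.114; 280 5 off px 0.4 z 0.111; 281 5 off px 0.4 z 0.109; 282 5 off px 0.5 z 0.108; 283 5 off px 0.6 z 0.105; 284 5 off px 0.7 z 0.103; 285 5 off px 0.7 z 0.100; 286 6 off px 0.3 z 0.099; 287 5 off px -0.1 z 0.097; 288 5 off px -0.1 z 0.095; 289 5 off px 0.0 z 0.093; 290 5 off px 0.1 z 0.091; 291 5 off px 0.1 z 0.089; 292 4 off px -0.3 z 0.087; 
wrist 75 px/m 2198.9960743641645
252 5 off px -0.6 z 0.089; 253 9 off px -0.6 z 0.090; 254 12 off px -1.1 z 0.092; 255 14 off px -1.1 z 0.093; 256 15 off px -0.6 z 0.095; 257 16 off px -1.1 z 0.097; 258 4 off px -0.6 z 0.092; 
(260, 260, 3)
```

View pics/hole6.png

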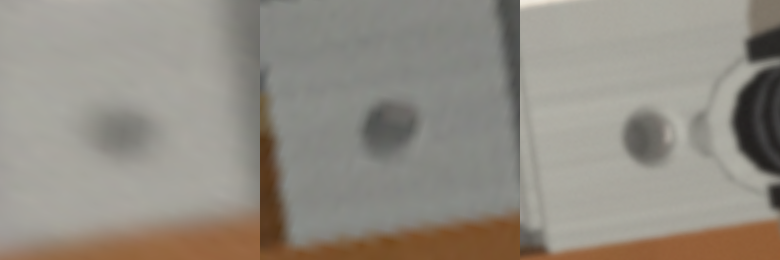

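The pin axis is upright and within 0.5 mm of the TCP axis. The hole is at about (0.6963, 0.0423), so I'll shift by (+1.5, +1) mm and lower in stages.

Request:
jog_arm([
  [1,0.03,0.065,0.2,0],
  [1,0,0,0.4,0],
  [1,0,0,0.4,0],
  [1,0,0,0.3,0],
  [1,0,0,0.1,0],
  [1,0,0,0.1,0],
  [1,0,0,0.1,0],
  [1,0,0,0.1,0],
  [1,0,0,0.1,0],
  [1,0,0,0,0],
])

```text
time_s: 16.0
tool_pos: [0.6966, 0.0428, 0.0968]
tool_rot: [-3.141, 0.0, 1.724]
force: [0.2, -1.3, -1.7]
gripper_width: 0.209
finger_force: 30.0
```

Request:
jog_arm([
  [1,0,0,0.12,0],
  [1,0,0,0.12,0],
  [1,0,0,0.12,0],
  [1,0,0,0.12,0],
  [1,0,0,0.12,0],
  [1,0,0,0.12,0],
  [1,0,0,0.12,0],
  [1,0,0,0,0],
])

```text
time_s: 16.8
tool_pos: [0.6965, 0.0429, 0.0755]
tool_rot: [-3.141, 0.0, 1.724]
force: [-0.8, -1.6, -1.7]
gripper_width: 0.21
finger_force: 30.0
```

Request:
jog_arm([
  [1,0,0,0.1,0],
  [1,0,0,0.1,0],
  [1,0,0,0.1,0],
  [1,0,0,0.1,0],
  [1,0,0,0.08,0],
  [1,0,0,0.05,0],
  [1,0,0,0,0],
])

```text
time_s: 17.5
tool_pos: [0.6965, 0.0429, 0.0625]
tool_rot: [-3.141, 0.0, 1.724]
force: [0.3, -3.8, -0.7]
gripper_width: 0.208
finger_force: 30.0
```

Request:
jog_arm([
  [1,0,0,0.03,0],
  [1,0,0,0.03,0],
  [1,0,0,0,0],
])

```text
time_s: 17.8
tool_pos: [0.6967, 0.0428, 0.0616]
tool_rot: [-3.142, 0.0, 1.724]
force: [-2.3, -4.7, 3.4]
gripper_width: 0.213
finger_force: 30.0
```

Seated: the force turned upward at the expected depth. I'll release, rise and check.

Request:
jog_arm([
  [0.5,0,0,0,0],
  [0.5,0,0,0,0],
  [0.5,0,0,0,0],
  [0.5,0,0,0,0],
  [0.5,0,0,0,0],
  [0.5,0,0,-0.4,0],
  [0.5,0,0,-0.8,0],
  [0.5,0,0,-0.8,0],
  [0.5,0,0,-0.8,0],
  [0.5,0,0,-0.8,0],
  [0.5,0,0,-0.6,0],
  [0.5,0,0,-0.4,0],
  [0.5,0,0,0,0],
  [0.5,0,0,0,0],
])

```text
time_s: 19.2
tool_pos: [0.6964, 0.043, 0.1759]
tool_rot: [-3.141, -0.0, 1.724]
force: [0.7, -1.0, 0.1]
gripper_width: 0.493
finger_force: 0.0
```

```bash
python3 - <<'E'
from h import *
s=manip.observe(); print(s["time_s"],s["tool_pos"],s["force"],s["gripper_width"])
f=imaging.grab_frame("wrist"); w=cloud(f); x,y,z=np.moveaxis(w,-1,0)
d=np.hypot(x-.6965,y-.0425)
m=(d<.025)&(z>.07); print("grip top",m.sum(),np.median(w[m],0),np.percentile(z[m],95))
m=(d<.016)&(z>.044)&(z<.055); print("collar",m.sum(),np.median(z[m]))
hsv=cv2.cvtColor(f["frame"],cv2.COLOR_RGB2HSV)
br=(z>.036)&(z<.05)&(hsv[...,0]<18)&(hsv[...,1]>110)&(x>.5)&(x<.74)&(abs(y)<.13)
print(cv2.minAreaRect((w[br][:,:2]*1000).astype(np.float32)))
g=imaging.grab_frame("side")
a=f["frame"][60:360,120:520]; b=cv2.resize(g["frame"][140:290,330:530],(400,300))
cv2.imwrite("pics/fin7.png",np.hstack([a,b])[...,::-1])
E
```

```text
19.2 [0.69637493 0.04297964 0.17586198] [ 0.72117066 -0.97920124  0.09142459] 0.4930049366535714
grip top 6972 [0.69382341 0.05617855 0.24055862] 0.292517517542979
collar 369 0.04730488698695701
((607.0619506835938, 27.544933319091797), (130.3332977294922, 120.8150634765625), 8.859708786010742)
```

View pics/fin7.png

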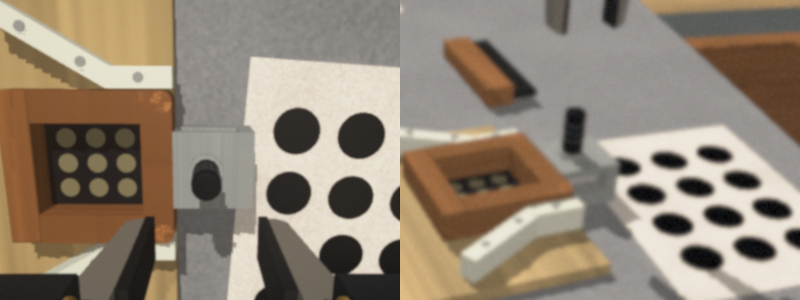

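The pin stands upright in the bracket (right view, 573,130) with its collar at z = 47.3 mm. The screen is still home, and the gripper is clear.

```bash
python3 -c "
from rig import manip
print(manip.hand_in())"
```

```text
the job is handed in; nothing more can be done
None
```

The screen is fully home against the bracket, the small pin is in through lugs and tongue with its collar seated on the upper lug, and the job is handed in at about 19 s; the hand-in call gave no verdict.

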